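# Load the tape spindles from the piled rolls

### The arm

A 7-joint arm with a two-finger parallel gripper is mounted at the origin on the work surface. World frame = base frame: x ahead of the robot, y to its left, z up, the work surface at z = 0. Lengths are in m, angles in rad, forces in N, time in s.
With the tool pointing down it reaches from about 0.4 to 0.875 m from the base axis. Payload 6.5 kg.
Tool frame: the origin (TCP) lies at the centre of the arm's flange, where the gripper is bolted on; the fingertips stand 166 mm ahead of it and the grasp point (between the pads) lies 147 mm ahead of it; z points along the fingers, x is the direction in which the jaws open and shut, and the axes are right-handed (so a half turn about z gives the same grasp; the last joint's range is limited). The gripper opens to 88 mm and grips with 3 to 60 N. Pads are 18 mm wide; open, the fingers measure 123 mm over their backs; the gripper's body (75 mm by 187 mm) begins 45 mm behind the grasp point.
Start: joints at [-1.193, 0.536, -0.004, 1.538, 0.003, 1.067, -0.071], TCP at [0.279, 0.587, 0.405] pointing down, gripper open.
Joint ranges: [-2.7, 2.7], [-0.37, 2.16], [-1.27, 1.26], [0.24, 2.4], [-1.31, 4.45], [0.19, 1.91], [-2.76, 2.76]. Speed limits (rad/s): [2.39, 2.39, 3.14, 3.14, 3.14, 3.14, 3.14].

### API

Orientations are given as [roll, pitch, yaw] about the fixed x, y, z axes, in that order (R = Rz(yaw) Ry(pitch) Rx(roll)).
In Python, from plant import bot gives the robot as it stands. The module is installed in compiled form; this text tells all that it offers. Calls block until the motion is done:
- bot.reach(position, orientation): joint-space move of the TCP to a pose.
- bot.line_to(position, ori=None, v=0.15, contact_N=None): straight line of the TCP; ori=None keeps the orientation; v is the mean speed in m/s. With contact_N (N) it stops when the force on the tool has changed by that much, and returns True; else False.
- bot.move_joints(angles): joint-space move.
- bot.grip(opening, newtons=None): opening from 0.0 (shut) to 1.0 (fully open); newtons is the grip in N (None keeps the last); returns when the fingers have stopped.
- bot.dwell(seconds).
- bot.ik(position, orientation): joint angles nearest the present ones, or None.
- bot.grab_frame(name): name is "side" or "top" or "wrist"; returns a dict with "pixels" (420x560x3 uint8, red, green, blue), "camera_matrix" (3x3 intrinsics, pixels), "k1" (the pictures are not rectified: a ray, as slopes to the right and down, at radius r is drawn at 1 + k1 r^2 times it, then the intrinsics apply), "R" (3x3) and "t" (3): a world point X has camera coordinates R X + t. Camera axes: x right, y down, z forward; pixel columns grow to the right and rows downward; lengths in m; the calibration is good to about 2 mm. A picture is of the moment at which its call begins. There is no depth.
A pose or a line that the arm cannot do raises bot.PlanningError and nothing moves.
- bot.sign_off(): hands the job in, once; it reports no verdict.
Readings, each from a call of its own:
- bot.get_t(): time.
- bot.get_q(): joint angles.
- bot.get_joint_velocities(): joint speeds.
- bot.get_effort(): joint torques, N m.
- bot.get_tcp_pos(): TCP position.
- bot.get_tcp_rot(): TCP orientation.
- bot.get_force(): force on the tool from outside, world axes, zero at the start.
- bot.get_torque(): the same for the moment, N m.
- bot.get_opening(): opening from 0.0 (shut) to 1.0 (fully open).
Only numpy, scipy, OpenCV 4.12 (cv2) and the standard library are available. Lean on these libraries where they do the work, as an engineer would, in place of code of your own. Each camera call takes 0.05 s, during which the arm holds its last target.

### The job

Take the two piles of tape rolls on the cutting mat apart and put every roll on the spindle whose base has the roll's own colour, lying flat on the base with the pin through its core. Set the rolls down rather than dropping them, and do not tip any of them over; let go of them all at the end.

Things in the scene. Friction and masses are not known exactly. Their poses are not given: they have to be found in the camera images.
- yellow_roll: Roll of yellow tape lying flat: outside diameter 66 mm, 30 mm high, brown card core with a through hole of 26 mm diameter. 28 to 170 g. Origin: centre of its underside, on the hole's axis; z up along that axis. Starts on the mat as the bottom of one of the two piles. Rolls in a pile share an axis to about 4 mm.
- blue_roll: Roll of blue tape lying flat: outside diameter 66 mm, 30 mm high, brown card core with a through hole of 26 mm diameter. 28 to 170 g. Origin: centre of its underside, on the hole's axis; z up along that axis. Starts on the mat as the bottom of one of the two piles. Rolls in a pile share an axis to about 4 mm.
- red_roll: Roll of red tape lying flat: outside diameter 52 mm, 30 mm high, brown card core with a through hole of 26 mm diameter. 28 to 170 g. Origin: centre of its underside, on the hole's axis; z up along that axis. Starts as the second layer of one pile or the other, lying on the yellow or on the blue roll. Rolls in a pile share an axis to about 4 mm.
- green_roll: Roll of green tape lying flat: outside diameter 52 mm, 30 mm high, brown card core with a through hole of 26 mm diameter. 28 to 170 g. Origin: centre of its underside, on the hole's axis; z up along that axis. Starts as the second layer of one pile or the other, lying on the yellow or on the blue roll. Rolls in a pile share an axis to about 4 mm.
- white_roll: Roll of white tape lying flat: outside diameter 38 mm, 30 mm high, brown card core with a through hole of 26 mm diameter. 28 to 170 g. Origin: centre of its underside, on the hole's axis; z up along that axis. Starts as the third and top layer of the pile whose bottom is the yellow roll. Rolls in a pile share an axis to about 4 mm.
- yellow_spindle: Tape spindle, fixed: a round yellow disc, 70 mm diameter, 10 mm high, with an upright steel pin of 8 mm diameter at its centre, the tip 35 mm above the table. Origin: centre of the disc's underside, at table height; z up along the pin. A roll that is on lies flat on the disc with the pin through its hole, its underside 10 mm above the table.
- blue_spindle: Tape spindle, fixed: a round blue disc, 70 mm diameter, 10 mm high, with an upright steel pin of 8 mm diameter at its centre, the tip 35 mm above the table. Origin: centre of the disc's underside, at table height; z up along the pin. A roll that is on lies flat on the disc with the pin through its hole, its underside 10 mm above the table.
- red_spindle: Tape spindle, fixed: a round red disc, 70 mm diameter, 10 mm high, with an upright steel pin of 8 mm diameter at its centre, the tip 35 mm above the table. Origin: centre of the disc's underside, at table height; z up along the pin. A roll that is on lies flat on the disc with the pin through its hole, its underside 10 mm above the table.
- green_spindle: Tape spindle, fixed: a round green disc, 70 mm diameter, 10 mm high, with an upright steel pin of 8 mm diameter at its centre, the tip 35 mm above the table. Origin: centre of the disc's underside, at table height; z up along the pin. A roll that is on lies flat on the disc with the pin through its hole, its underside 10 mm above the table.
- white_spindle: Tape spindle, fixed: a round white disc, 70 mm diameter, 10 mm high, with an upright steel pin of 8 mm diameter at its centre, the tip 35 mm above the table. Origin: centre of the disc's underside, at table height; z up along the pin. A roll that is on lies flat on the disc with the pin through its hole, its underside 10 mm above the table.
Mind the look-alikes: they are no part of the job. Leave any pink look-alike of the yellow_roll alone. Leave any pink look-alike of the white_roll alone.

How it is judged:
At the end, for the whole second after the job is handed in: Each of the five rolls lies on the spindle of its own colour: axis within 12 mm of the pin's, underside 6 to 14 mm above the table (the disc is 10 mm high), within 0.1 rad of flat, at rest (under 0.02 m/s) and not touched by the fingers (horizontal distance between yellow_roll and yellow_spindle below 0.012 m and z of yellow_roll in the frame of yellow_spindle between 0.006 and 0.014 m and angle between each of yellow_roll, blue_roll, red_roll, green_roll, white_roll's own z axis and vertical below 0.1 rad and linear speed of each of yellow_roll, blue_roll, red_roll, green_roll, white_roll below 0.02 m/s and contact force between each of yellow_roll, blue_roll, red_roll, green_roll, white_roll and the fingers below 0.05 N and horizontal distance between blue_roll and blue_spindle below 0.012 m and z of blue_roll in the frame of blue_spindle between 0.006 and 0.014 m and horizontal distance between red_roll and red_spindle below 0.012 m and z of red_roll in the frame of red_spindle between 0.006 and 0.014 m and horizontal distance between green_roll and green_spindle below 0.012 m and z of green_roll in the frame of green_spindle between 0.006 and 0.014 m and horizontal distance between white_roll and white_spindle below 0.012 m and z of white_roll in the frame of white_spindle between 0.006 and 0.014 m).
It fails at once if a roll of tape is tipped over (more than 45 degrees from flat) (angle between any of yellow_roll, blue_roll, red_roll, green_roll, white_roll's own z axis and vertical above 0.785 rad).
It fails at once if a roll of tape is dropped or thrown (faster than 0.8 m/s, a fall of some 30 mm, with no finger on it) ((linear speed of yellow_roll above 0.8 m/s and contact force between yellow_roll and the fingers below 0.02 N) or (linear speed of blue_roll above 0.8 m/s and contact force between blue_roll and the fingers below 0.02 N) or (linear speed of red_roll above 0.8 m/s and contact force between red_roll and the fingers below 0.02 N) or (linear speed of green_roll above 0.8 m/s and contact force between green_roll and the fingers below 0.02 N) or (linear speed of white_roll above 0.8 m/s and contact force between white_roll and the fingers below 0.02 N)).
It also fails if it takes over 144 s, if anything falls off the work surface, if the arm or the gripper's body presses on something with over 40 N, if the wrist force passes 120 N, or if a joint passes its speed limit or range.

## Working session

There is one attempt and no reset: what is moved stays moved. The work goes in short steps, each a Python script; the robot and the scene stay as the last script left them, time stands still between calls to the robot, and variables do not carry over. Pictures are saved under pics/ and viewed, and the job is handed in when it is done.

```bash
mkdir -p pics; python3 - <<'E'
from plant import bot
import cv2
for n in ["side","top","wrist"]:
    f=bot.grab_frame(n); cv2.imwrite(f"pics/{n}0.png",f["pixels"][:,:,::-1])
    print(n,f["camera_matrix"].tolist(),f["k1"],f["R"].round(3).tolist(),f["t"].round(3).tolist(), (-f["R"].T@f["t"]).round(3))
print(bot.get_t(),bot.get_tcp_pos(),bot.get_tcp_rot(),bot.get_opening())
E
```

```text
side [[392.6560028117052, 0.0, 275.647339652861], [0.0, 392.6560028117052, 212.22364600973737], [0.0, 0.0, 1.0]] -0.09922163190566258 [[-0.999, -0.044, -0.014], [-0.011, 0.524, -0.852], [0.045, -0.851, -0.524]] [0.488, 0.063, 0.945] [0.445 0.792 0.556]
top [[513.9321269437846, 0.0, 275.5498876531277], [0.0, 513.9321269437846, 221.1338892472378], [0.0, 0.0, 1.0]] -0.021301193157520684 [[-0.027, -1.0, -0.002], [-0.983, 0.027, -0.182], [0.182, -0.003, -0.983]] [0.004, 0.49, 1.295] [ 0.246 -0.005  1.363]
wrist [[297.6295480805679, 0.0, 279.1577995328143], [0.0, 297.6295480805679, 204.9738578531626], [0.0, 0.0, 1.0]] 0.022425168314563475 [[0.429, 0.904, -0.001], [0.86, -0.408, 0.306], [0.276, -0.132, -0.952]] [-0.648, -0.043, 0.39] [0.207 0.619 0.384]
0.15 [0.27900099 0.586818   0.40406395] [3.14152072e+00 1.28045434e-03 1.12698361e+00] 0.9960088431321359
```

View pics/top0.png

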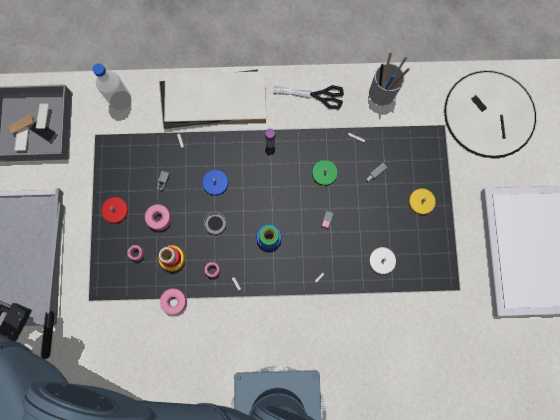

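View pics/side0.png

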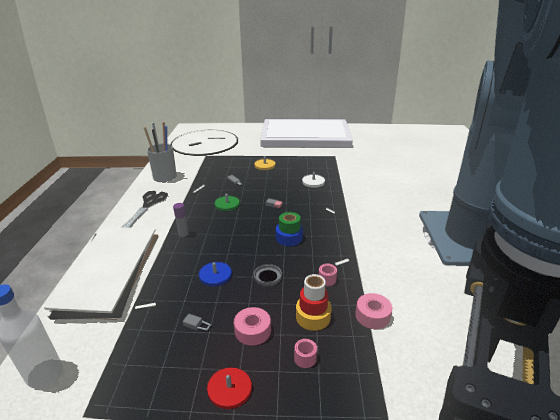

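View pics/wrist0.png

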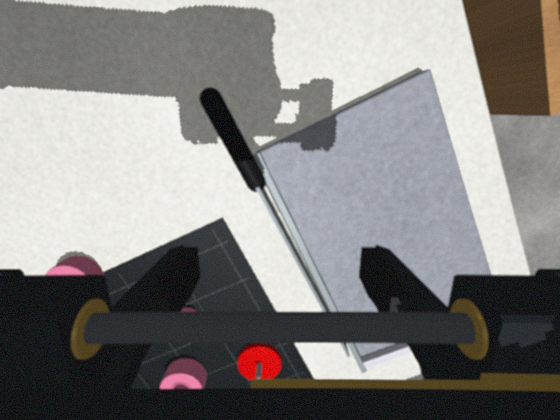

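The top view shows white/red/yellow at (171,258) and green/blue at (269,238). The spindles are red (114,210), blue (215,182), green (325,173), yellow (422,201) and white (383,261). The pink look-alikes are large at (157,217) and (173,302), small at (135,253) and (212,269).

```bash
cat > h.py <<'E'
from plant import bot
import cv2, numpy as np
def rays(f,uv):
    K=f["camera_matrix"]; d=np.array([f["k1"],0,0,0],float)
    p=cv2.undistortPoints(np.array(uv,float).reshape(-1,1,2),K,d).reshape(-1,2)
    r=np.c_[p,np.ones(len(p))]@f["R"]
    return -f["R"].T@f["t"], r
def toplane(f,uv,z):
    c,r=rays(f,uv); return c+r*((z-c[2])/r[:,2])[:,None]
def proj(f,X):
    rv,_=cv2.Rodrigues(f["R"]); return cv2.projectPoints(np.array(X,float).reshape(-1,1,3),rv,f["t"],f["camera_matrix"],np.array([f["k1"],0,0,0],float))[0].reshape(-1,2)
H={'yellow':((20,100,80),(32,255,255)),'blue':((105,120,60),(125,255,255)),'green':((50,100,40),(80,255,255)),'red':((0,190,90),(5,255,255)),'white':((0,0,170),(180,40,255))}
def mask(im,c):
    m=cv2.inRange(cv2.cvtColor(im,cv2.COLOR_RGB2HSV),*[np.array(x) for x in H[c]])
    return m
def blobs(im,c,amin=60):
    n,l,s,cen=cv2.connectedComponentsWithStats(mask(im,c))
    return [(s[i,4],cen[i],s[i,:4],l==i) for i in range(1,n) if s[i,4]>=amin]
E
python3 - <<'E'
from h import *
for n in ["top","side"]:
    f=bot.grab_frame(n); im=f["pixels"]
    for c in H:
        for a,cen,bb,m in blobs(im,c):
            if a>900 : continue
            cs,_=cv2.findContours(m.astype(np.uint8),0,1)
            hull=cv2.convexHull(max(cs,key=len)).reshape(-1,2)
            w=toplane(f,hull,0.01); (x,y),r=cv2.minEnclosingCircle(w[:,:2].astype(np.float32))
            mo=cv2.moments(w[:,:2].astype(np.float32).reshape(-1,1,2)*1000)
            cc=np.array([mo['m10'],mo['m01']])/mo['m00'] if mo['m00'] else None
            print(n,c,a,cen.round(1),bb,"z.01 centre",cc.round(1),"diam",round(2000*r,1))
f=bot.grab_frame("top")["pixels"]
cr=[f[215:315,120:300]]
cv2.imwrite("pics/crop1.png",cv2.resize(cr[0],None,fx=4.4,fy=4.4,interpolation=cv2.INTER_CUBIC)[:,:,::-1])
E
```

```text
top yellow 541 [421.8 200.8] [409 188  27  26] z.01 centre [ 541.2 -406.4] diam 72.7
top yellow 170 [174.7 260.7] [158 245  27  26] z.01 centre [403.4 267.5] diam 70.9
top blue 117 [98.7 69.5] [93 64 12 12] z.01 centre [948.9 481.4] diam 39.9
top blue 507 [214.8 182. ] [202 170  26  25] z.01 centre [608.8 152.2] diam 71.7
top blue 171 [268.4 239.5] [256 224  26  26] z.01 centre [455.  10.] diam 70.1
top green 500 [324.4 172.3] [312 160  26  26] z.01 centre [ 627.7 -146.8] diam 72.2
top green 193 [268.7 235.8] [259 226  20  20] z.01 centre [458.2   9.6] diam 54.0
top red 143 [107.8 212. ] [103 200  13  23] z.01 centre [533.7 439.6] diam 64.8
top white 206 [ 41.6 115.5] [ 36 104  12  24] z.01 centre [814.8 636.7] diam 72.8
top white 191 [ 20.9 140.4] [ 15 130  13  20] z.01 centre [743.9 690.1] diam 62.3
top white 113 [ 59.8 275.1] [ 58 233   5  84] z.01 centre [371.8 563. ] diam 219.0
top white 522 [382.4 260.1] [370 247  26  27] z.01 centre [ 383.7 -289.3] diam 69.6
top white 79 [ 34.2 334.9] [ 28 330  14  11] z.01 centre [213.6 622.1] diam 34.9
side yellow 177 [264.3 164.1] [254 159 
[... 343 characters left out ...]
z.01 centre [611.2 156.4] diam 82.7
side blue 222 [  5.3 294. ] [  0 284  14  21] z.01 centre [1046.8  244.6] diam 71.6
side green 297 [226.8 203.2] [214 196  26  15] z.01 centre [ 630.3 -141.3] diam 83.9
side green 331 [289.4 223.1] [279 212  22  22] z.01 centre [455.1 -48.8] diam 100.4
side red 74 [307.  298.2] [300 288  22  16] z.01 centre [414.4 224. ] diam 53.6
side white 173 [313.1 179.7] [302 175  23  10] z.01 centre [ 386.1 -288.5] diam 71.0
side white 90 [314.4 281.4] [304 274  22  15] z.01 centre [400.1 175.5] diam 45.6
side white 83 [  2.2 327.4] [  0 319   8  19] z.01 centre [993.3 335.5] diam 55.3
side white 697 [503.1 358.5] [488 339  28  38] z.01 centre [ 85.7 367.8] diam 83.8
```

View pics/crop1.png

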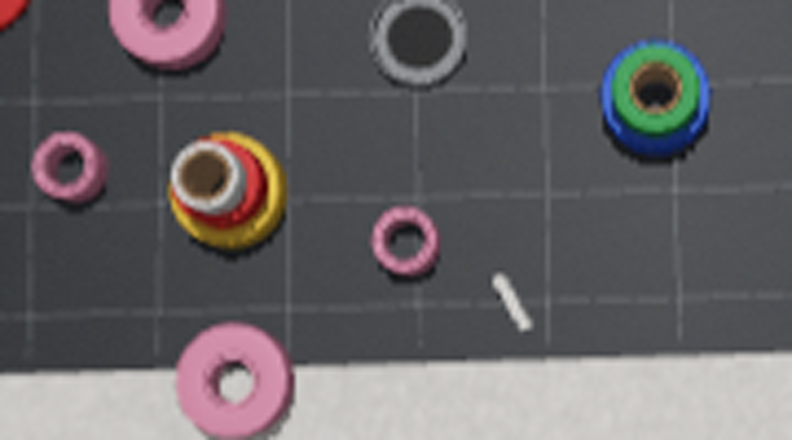

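```bash
python3 - <<'E'
from h import *
f=bot.grab_frame("top")
print("white top",toplane(f,[[166.1,254.5]],.09)*1000,"green",toplane(f,[[268.8,234.9]],.06)*1000)
g=bot.grab_frame("side")
hs=cv2.cvtColor(f["pixels"],cv2.COLOR_RGB2HSV); print(hs[205:212,118:124].tolist()[0][:3])
m=((hs[:,:,0]<8)|(hs[:,:,0]>174))&(hs[:,:,1]>180)&(hs[:,:,2]>80); m[:,140:]=0
cs,_=cv2.findContours(m.astype(np.uint8),0,1);hull=cv2.convexHull(max(cs,key=len)).reshape(-1,2)
print(hull.min(0),hull.max(0)); w=toplane(f,hull,0.01)[:,:2]; mo=cv2.moments((w*1000).astype(np.float32).reshape(-1,1,2)); print("red sp",mo['m10']/mo['m00'],mo['m01']/mo['m00'])
im=g["pixels"][200:400,190:400]
cv2.imwrite("pics/crop2.png",cv2.resize(im,None,fx=2.9,fy=2.9,interpolation=cv2.INTER_CUBIC)[:,:,::-1])
print(proj(g,[[.409,.272,.09],[.409,.272,.06],[.461,.01,.06],[.609,.152,.035],[.628,-.147,.035],[.541,-.406,.035],[.384,-.289,.035]]).round(1).tolist())
E
```

```text
white top [[404.15050717 265.32288788  90.        ]] green [[451.26207755   8.55824733  60.        ]]
[[0, 185, 194], [0, 185, 194], [0, 185, 194]]
[102 198] [127 222]
red sp 538.823822327965 423.42702719630984
[[313.2, 283.3], [312.5, 295.9], [286.6, 217.4], [215.0, 262.6], [227.2, 193.9], [265.0, 156.2], [314.0, 172.0]]
```

View pics/crop2.png

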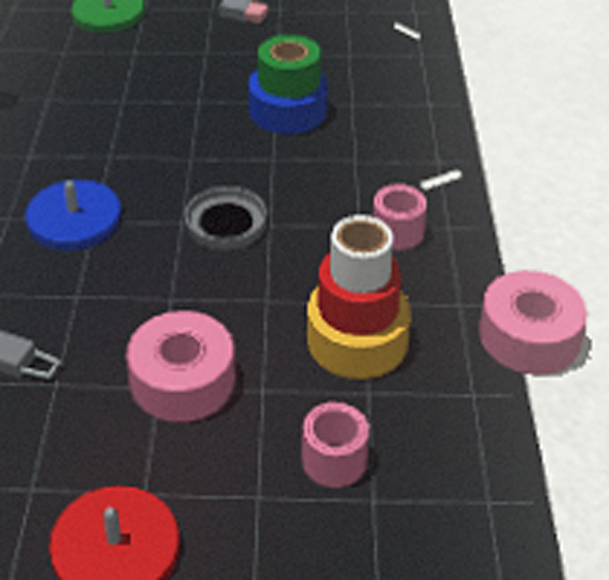

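```bash
cat >> h.py <<'E'
PI=np.pi
def pose(x,y,z,yaw): return [x,y,z+0.147],[PI,0,yaw]
def save(n,name):
    f=bot.grab_frame(n); cv2.imwrite("pics/"+name,f["pixels"][:,:,::-1]); return f
E
python3 - <<'E'
from h import *
t=bot.get_t()
yaw=0.02
bot.reach(*pose(.4515,.009,.22,yaw))
print(bot.get_t()-t,bot.get_tcp_pos(),bot.get_q().round(2) if hasattr(bot.get_q(),'round') else bot.get_q(),bot.get_force())
f=save("wrist","w1.png")
print(proj(f,[[.4513,.0086,.06],[.4513,.0086,.0]]))
E
```

```text
2.1667 [0.45185933 0.01007369 0.36703357] [-0.55  0.27  0.5   2.1  -0.18  0.81  0.08] [ 0.08872374  0.78772996 -0.093139  ]
[[278.48897332 192.51595544]
 [278.65219798 179.10951368]]
```

View pics/w1.png

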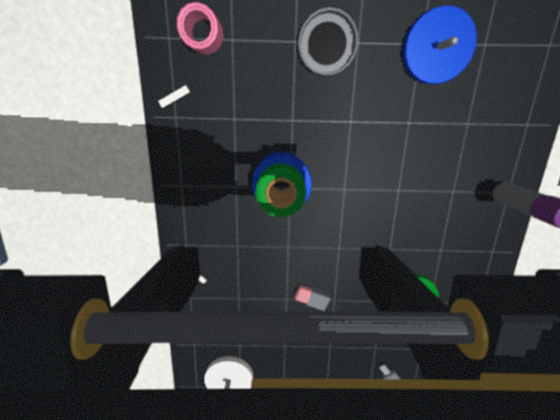

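The wrist view shows the green core at (281,191), against a predicted (278,192), so they agree within 2 mm. It sits on blue. I'll pick green.

```bash
cat >> h.py <<'E'
def pick(x,y,zb,yaw,gp=.022,N=20,up=.2):
    bot.reach(*pose(x,y,zb+gp+.06,yaw)) 
    hit=bot.line_to(pose(x,y,zb+gp,yaw)[0],v=.08,contact_N=6)
    print("pick hit",hit,"tcp",np.round(bot.get_tcp_pos(),4))
    bot.grip(0.0,N)
    o=bot.get_opening(); print("width mm",round(o*88,1))
    p=np.array(bot.get_tcp_pos()); 
    bot.line_to([p[0],p[1],p[2]+.04],v=.08); print("width",round(bot.get_opening()*88,1),"F",np.round(bot.get_force(),2))
def carry(x,y,yaw,z=.2):
    p=np.array(bot.get_tcp_pos()); bot.line_to([p[0],p[1],max(p[2],z+.147)],v=.2)
    bot.reach(*pose(x,y,z,yaw))
    print("t",bot.get_t(),"width",round(bot.get_opening()*88,1),np.round(bot.get_tcp_pos(),4))
def place(x,y,yaw,gp=.022):
    bot.line_to(pose(x,y,.01+gp+.03,yaw)[0],v=.12)
    hit=bot.line_to(pose(x,y,.01+gp-.003,yaw)[0],v=.03,contact_N=3)
    print("place hit",hit,"underside",round(bot.get_tcp_pos()[2]-.147-gp,4),"F",np.round(bot.get_force(),2))
def release():
    bot.grip(1.0); p=np.array(bot.get_tcp_pos()); bot.line_to([p[0],p[1],p[2]+.15],v=.15)
    print("t",bot.get_t())
E
python3 - <<'E'
from h import *
pick(.4525,.009,.06,.02)
yaw=np.arctan2(-.147,.628)
carry(.628,-.147,yaw)
save("side","s2.png"); f=save("top","t2.png")
E
```

```text
pick hit False tcp [0.4527 0.0089 0.2293]
width mm -0.1
width 0.7 F [-0.17 -0.76  0.38]
t 7.35 width 0.9 [ 0.6273 -0.1459  0.3458]
```

View pics/s2.png

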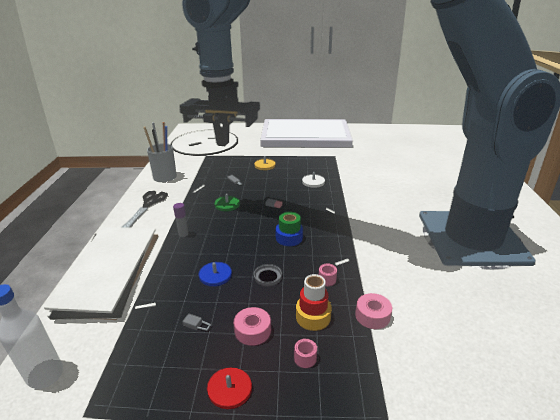

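The side view shows the jaws empty and green untouched at (289,222). I used the top height (0.06) where the underside height (0.03) was needed, so the jaws closed above the roll. I'll redo it.

```bash
python3 - <<'E'
from h import *
bot.grip(1.0)
bot.reach(*pose(.4525,.009,.2,.02))
pick(.4525,.009,.03,.02)
yaw=np.arctan2(-.147,.628)
carry(.628,-.147,yaw)
save("side","s3.png"); f=save("top","t3.png"); save("wrist","w3.png")
E
```

```text
pick hit False tcp [0.4527 0.0089 0.1993]
width mm 51.9
width 51.7 F [ 0.37  0.14 -0.15]
t 13.9667 width 51.6 [ 0.6274 -0.1459  0.3459]
```

View pics/s3.png

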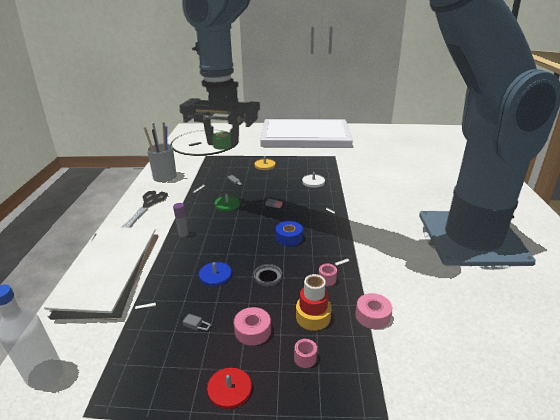

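View pics/w3.png

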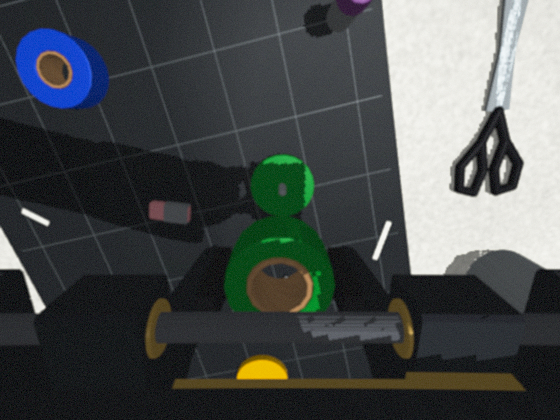

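Green is held level at 51.6 mm width, with its hole at (279,285) in the wrist view. I'll check the in-hand offset along the pads, then place.

```bash
cat >> h.py <<'E'
def inhand(uv,gp=.022):
    f=bot.grab_frame("wrist"); p=np.array(bot.get_tcp_pos())
    w=toplane(f,[uv],p[2]-.147-gp+.03)[0]; print("held axis minus tcp mm",(1000*(w-p))[:2].round(1)); return (w-p)[:2]
E
python3 - <<'E'
from h import *
d=inhand((279,285)); 
f=bot.grab_frame("wrist"); print("spindle",proj(f,[[.628,-.147,.01]]))
yaw=np.arctan2(-.147,.628)
place(.628,-.147,yaw); save("side","s4.png")
E
```

```text
held axis minus tcp mm [0.7 1.3]
spindle [[279.46058885 185.41174645]]
place hit True underside 0.0101 F [-0.75  0.3   5.76]
```

View pics/s4.png

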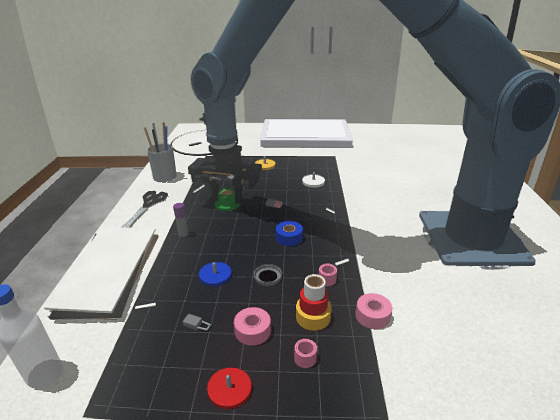

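Contact came at an underside height of 10.1 mm with the roll upright on green's disc (227,200). Releasing, then hovering over the white pile.

```bash
python3 - <<'E'
from h import *
release(); f=save("top","t5.png")
bot.reach(*pose(.404,.265,.22,-.785))
print(bot.get_t(),bot.get_q())
f=save("wrist","w5.png"); print(proj(f,[[.404,.265,.09]]))
t=cv2.imread("pics/t5.png")[140:280,230:430]; cv2.imwrite("pics/c5.png",cv2.resize(t,None,fx=4,fy=4,interpolation=cv2.INTER_CUBIC))
E
```

```text
t 18.3167
20.0833 [-1.40011722  0.43170067  0.92294128  2.04171022 -0.44720575  0.87948708
 -1.01349193]
[[276.56245963 200.40107795]]
```

View pics/w5.png

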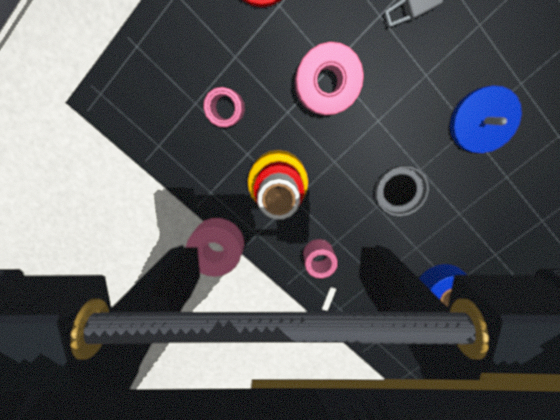

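View pics/c5.png

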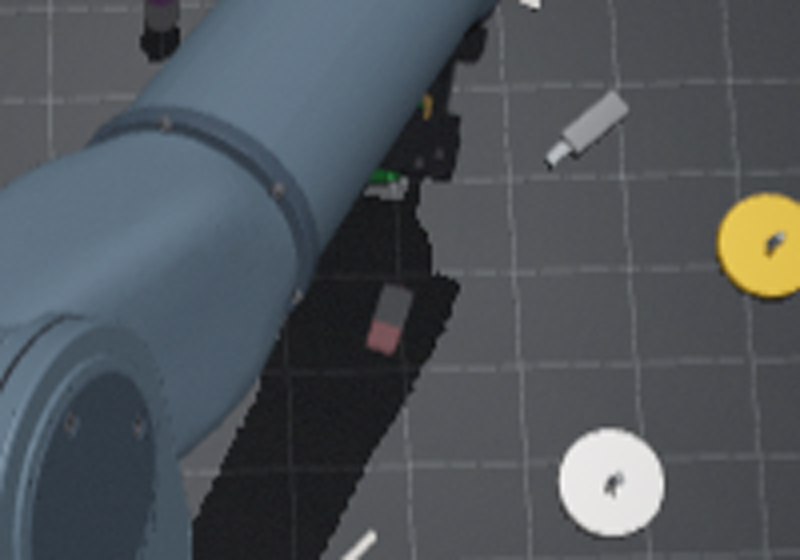

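The white core is at (279,199), against a predicted (276.6,200), which agrees. White is the third layer, above red and yellow. The pink small rolls at (224,106) and (320,259) are apart from it. Picking white.

```bash
python3 - <<'E'
from h import *
pick(.405,.2645,.06,-.785,N=15)
carry(.384,-.289,-.645)
print(bot.get_q())
save("side","s6.png"); save("wrist","w6.png")
E
```

```text
pick hit False tcp [0.4052 0.2645 0.2292]
width mm 37.3
width 36.7 F [-0.03 -0.05  0.11]
t 25.45 width 37.4 [ 0.3846 -0.2882  0.3468]
[-0.19949967  0.49139989  0.96565059  2.06588936 -0.53947587  0.85703359
  0.43643304]
```

View pics/s6.png

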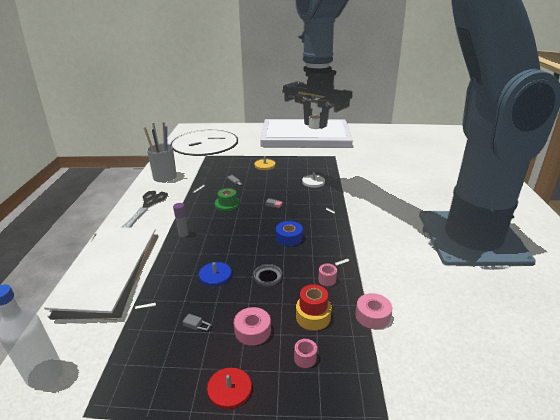

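View pics/w6.png

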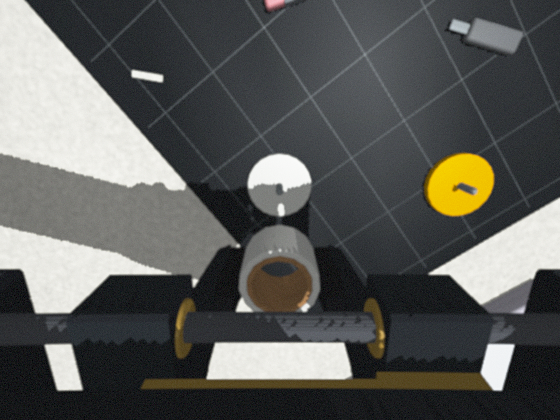

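White is held level with its hole at (279,284), and green stands on its spindle at (227,199). Placing white, then hovering over red.

```bash
python3 - <<'E'
from h import *
inhand((279,284))
place(.384,-.289,-.645); release()
bot.reach(*pose(.404,.265,.2,-.785)); print(bot.get_t(),bot.get_q())
save("side","s7.png"); save("top","t7.png"); f=save("wrist","w7.png"); print(proj(f,[[.404,.265,.06]]))
E
```

```text
held axis minus tcp mm [2.3 0.8]
place hit True underside 0.0097 F [-0.47  0.46  3.8 ]
t 29.8417
31.8417 [-1.44326753  0.51519558  1.00520573  2.06109632 -0.57367773  0.87253593
 -0.89584073]
[[276.59747194 196.86989065]]
```

View pics/s7.png

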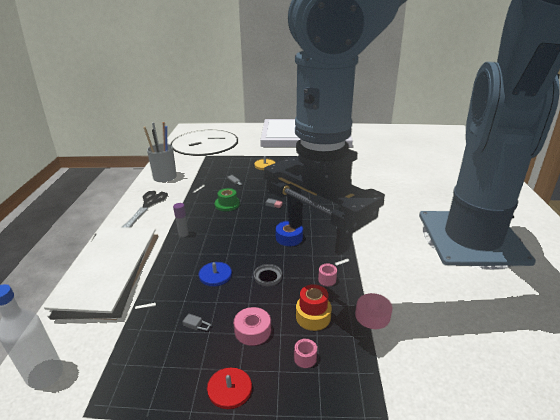

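View pics/w7.png

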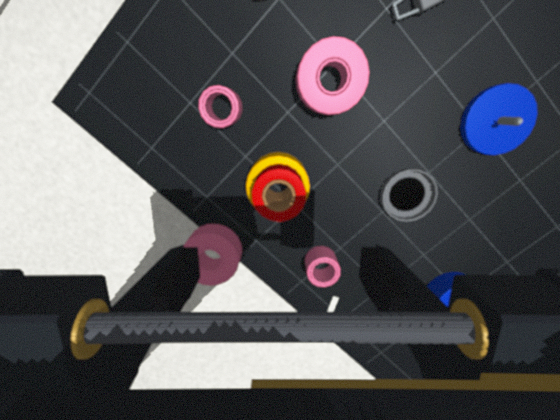

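The red core is at (279,195), against a predicted (277,197). Picking red and carrying it to the red spindle.

```bash
python3 - <<'E'
from h import *
pick(.405,.2645,.03,-.785)
carry(.539,.4235,.666)
print(bot.get_q())
g=save("side","s8.png"); f=save("wrist","w8.png"); print(proj(f,[[.539,.4235,.01]]),proj(g,[[.539,.4235,.035]]))
E
```

```text
pick hit False tcp [0.4053 0.2645 0.1993]
width mm 51.5
width 52.0 F [-0.41  0.35 -0.86]
t 36.3417 width 51.3 [0.5387 0.4226 0.3457]
[-1.0437188   0.70358447  0.49293409  1.50570093 -0.36566264  1.02752007
  0.20477073]
[[281.55895948 184.12604231]] [[229.98880382 374.74560086]]
```

View pics/s8.png

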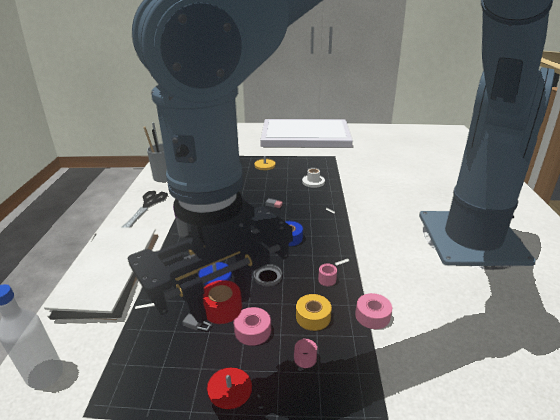

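View pics/w8.png

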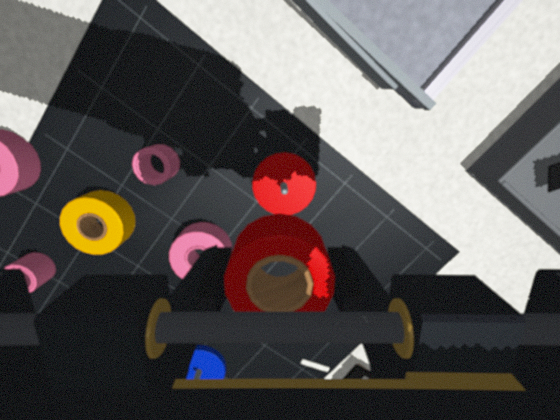

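White stands on its spindle (314,178). Red is held level, and the disc is at (284,184) against a predicted (281.5,184), which is the usual 2.4 px wrist bias. Placing red.

```bash
python3 - <<'E'
from h import *
inhand((279,284))
place(.540,.4242,.666); release()
f=save("top","t9.png"); 
# yellow & blue hole: top-face rays at z=.03
hs=cv2.cvtColor(f["pixels"],cv2.COLOR_RGB2HSV)
for c in("yellow","blue"):
    for a,cen,bb,m in blobs(f["pixels"],c,40): print(c,a,cen,bb, toplane(f,[cen],.03)*1000)
bot.reach(*pose(.455,.01,.18,.02)); w=save("wrist","w9.png"); print(bot.get_t(),proj(w,[[.4525,.009,.03]]))
save("side","s9.png")
E
```

```text
held axis minus tcp mm [-2.1  0.5]
place hit True underside 0.0101 F [ 0.66 -0.34  4.09]
t 40.5333
yellow 542 [421.83394834 200.80258303] [409 188  27  26] [[ 536.44655915 -400.32387986   30.        ]]
yellow 452 [171.23451327 257.83185841] [158 245  27  26] [[402.52882379 264.57447479  30.        ]]
blue 116 [98.64655172 69.50862069] [93 64 12 12] [[938.18993051 474.18999152  30.        ]]
blue 40 [389.775  81.175] [385  75  10  14] [[ 879.51941466 -338.54650016   30.        ]]
blue 507 [214.79684418 182.02761341] [202 170  26  25] [[603.13336627 149.78563251  30.        ]]
blue 405 [268.49135802 236.89382716] [256 224  26  26] [[450.73042025   9.81526688  30.        ]]
42.1917 [[275.48079487 195.71323568]]
```

View pics/w9.png

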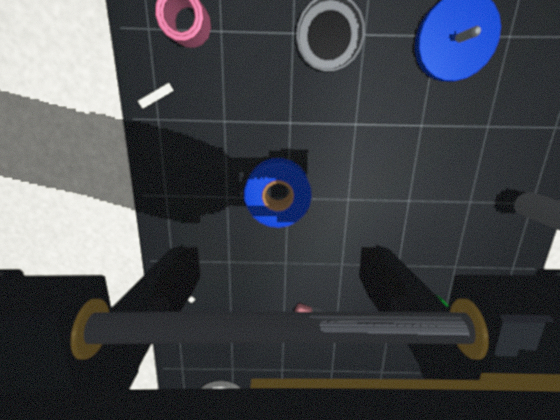

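View pics/s9.png

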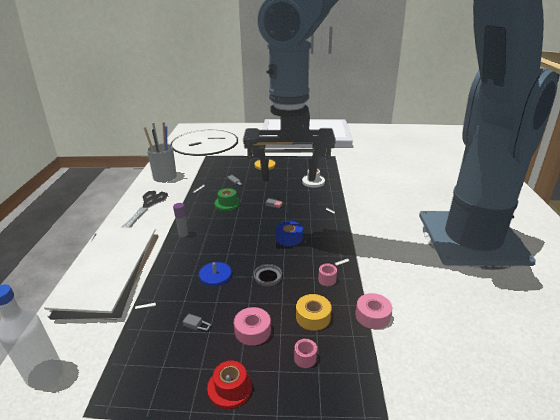

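Red sits on its spindle at (230,378). The blue core is at (278,194), against a predicted (275.5,196), which agrees. Picking blue.

```bash
python3 - <<'E'
from h import *
pick(.4525,.009,.0,.02,gp=.024)
carry(.609,.152,.245)
f=save("wrist","w10.png"); save("side","s10.png"); print(proj(f,[[.609,.152,.01]]))
E
```

```text
pick hit False tcp [0.4527 0.009  0.1713]
width mm 65.0
width 65.2 F [-0.33  0.72 -1.21]
t 46.4083 width 64.8 [0.6083 0.1501 0.3462]
[[281.32390546 182.28501203]]
```

View pics/w10.png

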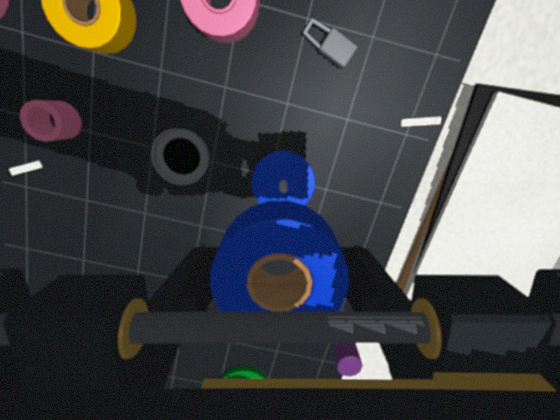

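View pics/s10.png

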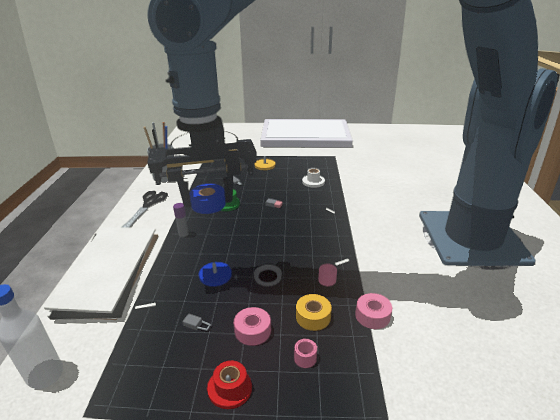

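Blue is held level. Placing it, then hovering over yellow.

```bash
python3 - <<'E'
from h import *
inhand((280,283),.024)
place(.609,.152,.245,gp=.024); release()
bot.reach(*pose(.404,.265,.18,-.785)); w=save("wrist","w11.png"); print(bot.get_t(),proj(w,[[.4045,.2645,.03]]))
save("side","s11.png")
E
```

```text
held axis minus tcp mm [-0.2  0.4]
place hit True underside 0.0103 F [ 0.4  -0.33  5.14]
t 50.4167
51.5583 [[277.7478835  194.59383182]]
```

View pics/w11.png

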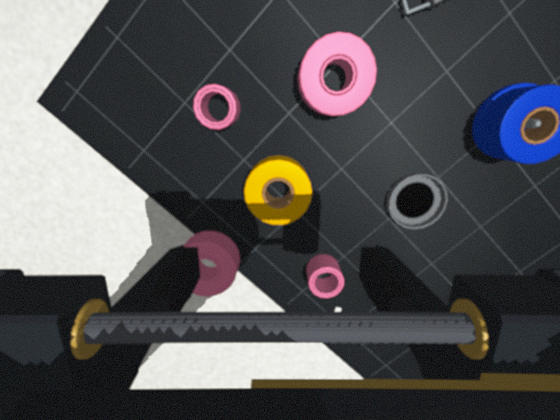

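View pics/s11.png

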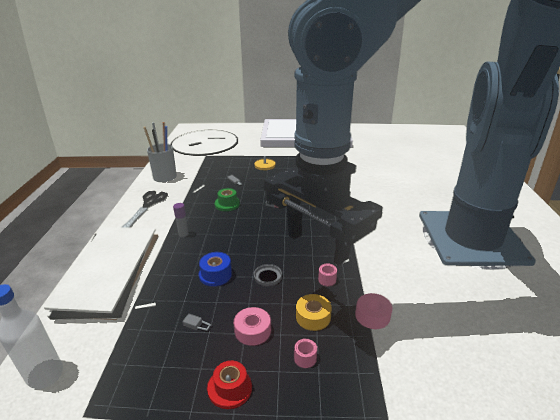

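Blue sits on its spindle at (215,268). Yellow's core is at (278,191) with the finger lanes clear: the nearest pinks are at (216,106), (210,262) and (325,277), all off the row at 191. The large rings at (338,74) and (210,262) are pink look-alikes, and the yellow one is the target. Picking yellow.

```bash
python3 - <<'E'
from h import *
pick(.403,.266,.0,-.785,gp=.024)
carry(.541,-.406,-.644)
f=save("wrist","w12.png"); save("side","s12.png"); print(proj(f,[[.541,-.406,.01]]))
E
```

```text
pick hit False tcp [0.4032 0.2661 0.1713]
width mm 65.8
width 65.7 F [ 0.19  0.33 -2.06]
t 57.35 width 66.2 [ 0.542  -0.4047  0.3468]
[[278.22741509 185.85950247]]
```

View pics/w12.png

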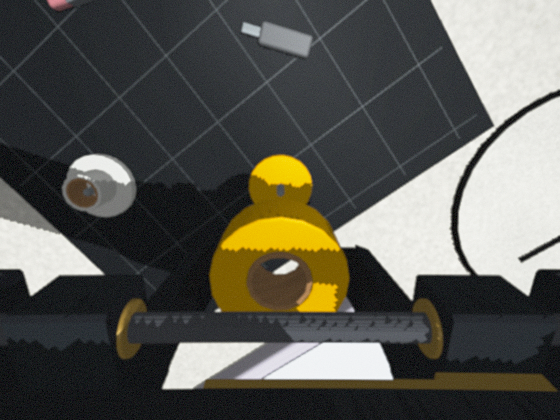

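View pics/s12.png

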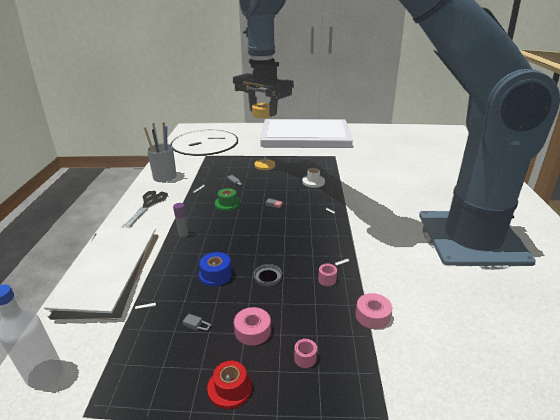

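Yellow is held level, and the disc is at (281,185) as predicted once the wrist bias is allowed for. Placing it, then moving clear to check everything.

```bash
python3 - <<'E'
from h import *
inhand((279,283),.024)
place(.541,-.406,-.644,gp=.024); release()
bot.move_joints([-1.193,0.536,-0.004,1.538,0.003,1.067,-0.071])
f=save("top","t13.png"); g=save("side","s13.png"); print(bot.get_t(),bot.get_opening())
im=f["pixels"]; sp={'yellow':(.541,-.406),'blue':(.609,.152),'green':(.628,-.147),'white':(.384,-.289),'red':(.5395,.4238)}
tiles=[]
for c,(x,y) in sp.items():
    row=[]
    for F in(f,g):
        u,v=proj(F,[[x,y,.04]])[0].round().astype(int)
        q=F["pixels"][v-25:v+25,u-25:u+25].copy(); row.append(cv2.resize(q,(150,150),interpolation=cv2.INTER_CUBIC))
    # brown hole rim centre on z=.04 in top view
    u,v=proj(f,[[x,y,.04]])[0]
    tiles.append(np.vstack(row))
cv2.imwrite("pics/c13.png",np.hstack(tiles)[:,:,::-1])
E
```

```text
held axis minus tcp mm [1.9 0.4]
place hit True underside 0.0103 F [-1.78  1.15  4.41]
t 61.35
65.025 1.00455733499007
```

View pics/c13.png

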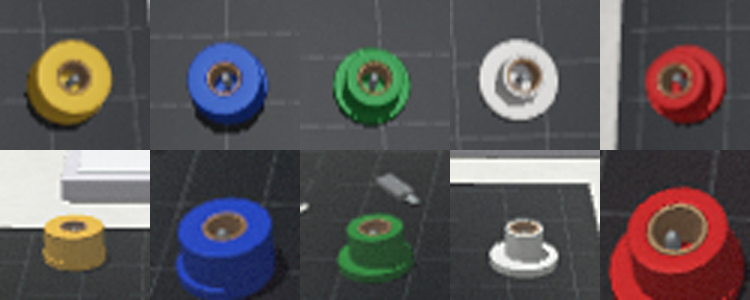

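View pics/s13.png

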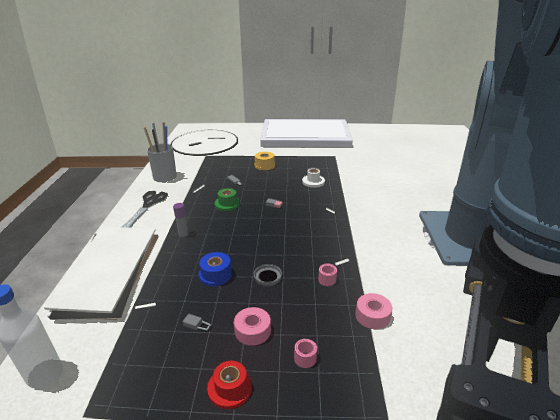

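All five rolls lie flat on their own-coloured spindles with the pin visible in each hole. The pinks are untouched at (252,326), (374,311), (328,274) and (305,353). Handing in.

```bash
python3 -c "
from plant import bot
bot.dwell(0.5); bot.sign_off(); print(bot.get_t())"
```

```text
the job is handed in; nothing more can be done
the job is handed in; nothing more can be done
```

All five rolls are on the spindles of their own colour, and I handed the job in at about 65 s of the 144 s allowed. I took them in the order green, white, red, blue, yellow, setting each down gently and letting go.

- **Placement:** Each roll touched down with its underside 9.7–10.3 mm above the table, against the disc's 10 mm.
- **Final pictures:** The last top and side views show all five lying flat with the pin inside the hole. The gripper is open and clear, and the pink look-alikes were not moved.
- **Not measured:** I judged the final pin-to-axis distances by eye; I did not compute them.
- **One mistake:** The first grasp at green closed on air because I used the wrong layer height. It disturbed nothing, and I repeated it correctly.
- **One disagreement:** The wrist camera read about 2 px (2 mm) off the other measurements throughout, which is within its calibration and well inside the pin clearance.

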